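Unlock the ball feeder and let out the dark ball

ROBOT

A 7-joint arm with a two-finger parallel gripper is mounted at the origin on the work surface. World frame = base frame: x ahead of the robot, y to its left, z up, the work surface at z = 0. Lengths are in mm, angles in rad, forces in N, time in s.
With the tool pointing down it reaches from about 350 to 900 mm from the base axis. Payload 7.2 kg.
Tool frame: the origin (TCP) lies on the centre line of the jaws, within the pads' length; the fingertips stand 19 mm ahead of it and the grasp point (between the pads) is the TCP; z points along the fingers, y is the line along which they close (so a half turn about z gives the same grasp; the last joint's range is limited). The gripper opens to 88 mm and grips with 3 to 60 N. Pads are 20 mm wide; open, the fingers measure 115 mm over their backs; the gripper's body (75 mm by 178 mm) begins 61 mm behind the grasp point.
Start: joints at [-1.355, 0.411, -0.013, 1.596, 0.006, 1.134, -0.082], TCP at [175.013, 599.999, 241.653] pointing down, gripper open.
Joint ranges: [-2.95, 2.95], [-0.29, 1.99], [-1.47, 1.44], [0.14, 2.54], [-1.03, 4.17], [0.13, 1.85], [-2.86, 2.86]. Speed limits (rad/s): [2.39, 2.39, 3.01, 3.01, 3.14, 3.14, 3.14].

INTERFACE

Orientations are given as a 3x3 rotation matrix whose columns are the frame's x, y, z axes.
In Python, from bench import manip, optics, spotter gives the robot as it stands.
- The arm moves only by the shell command python3 -m inch 'ROWS' [FORCE]. ROWS is JSON, a list of rows, each a list of 7 numbers: the shift along the tool's x, y, z each as a share of 75 cm, from -1 to 1, then the turn, a rotation vector about the tool's x, y, z each as a share of 2 pi rad, from -1 to 1, then the gripper command: -1 is fully open, 1 is shut, values between are in proportion. In form: [[tx, ty, tz, rx, ry, rz, grip], ...]. A call has 1 to 10 rows; each row is the pose to reach, as a shift and turn from the pose commanded when the call began, along the tool's axes at that moment, turning the shorter way round; what a row does not reach only later rows make up. A row lasts 1/8 s, in which the tool goes at most 62.5 mm and 10.7 degrees, less where a joint would pass 70% of its speed; a pose out of reach is approached as far as the arm can. A call with a number of a shift or a turn outside -1 to 1 is refused whole. A call with a gripper value outside its range is refused whole. The fingers move at their own pace and stop on an object; FORCE is the grip in N (left out, the last holds). Time passes only in rows, so rows that repeat a pose let the fingers close. It gives the time, the measured TCP pose, the force, the opening and the grip force at its end, in the units of the state.
- manip.sense(): the state, without advancing time (a new reading comes with each control period).
- optics.read_camera(name): name is "scene" or "top" or "wrist"; returns (picture, depth): 420x560x3 uint8, blue, green, red; 420x560 float32, mm along the optical axis (not along the pixel's ray), 0 where there is no reading.
- optics.get_calibration(name): a dict with "fx", "fy", "cx", "cy" (pixels), "T" (4x4, takes a point from camera to world coordinates); the wrist camera has in their place "T_tool_cam" (4x4, takes a point from camera to tool coordinates, whose origin is the TCP and whose axes are the flange's). Camera axes: x right, y up, looking along -z (the intrinsics and any distortion apply to the point x, -y, -z); pixel columns grow to the right and rows downward; lengths in mm; the calibration is good to about 2 mm. The wrist camera is an equidistant fisheye: a pixel r from the principal point sees the ray r / f radians off the axis. A picture is of the moment at which its call begins: read the wrist's pose just before it. get_calibration takes no time and is no camera call.
- manip.sign_off(): hands the job in; it is judged then, once.
Trained networks look in the newest picture that a camera, given by its name, has taken for a name from the list of things; names that differ only in an ending like _2 or _b are one class to them, and where a whole thing is asked for, a point or a joint stands for the part that bears it (a point fixed in the world has none). Each returns a list of dicts, best first, with "confidence" (0 to 1); they miss things now and then, are a little off and sometimes report something else, mostly with a low value. They report only what shows in the picture. A call takes as long as a camera call.
- spotter.look_for(name, camera): "box" ([left, top, right, bottom] in pixels, round what is visible of it).
The state is a dict: "time_s": time; "joints": joint angles; "qd": joint speeds; "joint_torque": joint torques, N m; "tool_pos": TCP position; "ee_rot": TCP orientation; "force": force on the tool from outside, world axes, zero at the start; "wrist_torque": the same for the moment, N m; "grip_width": finger opening in mm; "grasp_force": force on a finger pad.
Only numpy, scipy, OpenCV 4.12 (cv2) and the standard library are available. Lean on these libraries where they do the work, as an engineer would, in place of code of your own. Each camera call takes 0.05 s, during which the arm holds its last target. There are 200 camera calls.

TASK

The feeder drum is locked by the red spring-loaded captive screw: pull the screw straight up until its thread catches, then drive it clockwise all the way to its stop so that it stays up and frees the drum. Then turn the drum slowly by its black handle, the right way round, so that the dark wooden ball alone rolls out into the tray; all the light balls stay in the drum. Lift no ball out by hand, and leave the other things on the bench where they are.

Things in the scene. Friction and masses are not known exactly. Their poses are not given: they have to be found in the camera images.
- screw_grip (a point): Middle of the red bar-shaped handle of the captive lock screw (44 long, 14 wide, 28 high; this point is 15 above its underside and 13 below its top). x axis across the bar (14 mm), y axis along it, z up: it turns and rises with the screw. The screw stands upright in a round grey bracket (44 mm across, its top 27 mm below this point when the screw is down), 105 mm from the drum's axis. Sizes in mm.
- screw_lift (a joint): How far the screw has been pulled up (m): 0 down, held by a spring (8 N, growing 0.2 N per mm; released before the thread has caught, it snaps back down). Down in its keyway it cannot turn. Pulled 16 mm it comes to a stop; from 13.5 mm up the thread can catch when it is turned clockwise; keep it up until it has turned about 0.5 rad, then the thread carries it. Fully driven it stands 18 to 21 mm up. Its steel pin below locks the drum until about 17 mm.
- screw_turn (a joint): Turn of the screw (rad), clockwise seen from above is positive: 0 at the start, stop at 2.45 (fully driven). From 0.3 to 2.4 rad the thread lifts it by 6 mm, evenly (about 2.9 mm per rad); it stays where it is left, so the handle may be let go and gripped anew.
- drum_grip (a point): Middle of the black bar-shaped handle on top of the drum (56 long, 16 wide, 28 high), on the drum's upright axis. x axis across the bar (16 mm), y axis along it, z up; turns with the drum. The drum: six radial pockets 34 wide, 60 degrees apart, in an orange rotor, in a blue round housing (172 across, its rim 54 mm below this point) on a plywood board. A flat steel arm, 120 long, 44 mm below this point, turns with the drum; its end holds the lock pin. Sizes in mm.
- drum (a joint): Turn of the drum (rad), anticlockwise seen from above is positive, stops at +-2.0. Locked near 0 until the screw is fully driven; then it turns either way, damped (0.08 N m plus 0.15 N m per rad/s), and stays where it is left. At 0 an empty pocket faces the opening; turned by about 1.05 rad (60 degrees) the neighbouring pocket faces it and its ball rolls out, and not before about 0.7 rad; the next ball would follow from about 1.75 rad.
- drum_opening (a point): The 78 mm wide opening in the side of the drum's housing, at floor height, on the side opposite the lock screw; its direction from the drum's axis is the feeder's -y axis. Balls roll out here over a short aluminium chute. Sizes in mm.
- tray_mid (a point): Middle of the floor of the wooden catch tray below the chute (inside 104 along x, 86 along y, far walls 46 high); axes of the feeder. Sizes in mm.
- ball_dark_center (a point): Centre of the dark brown wooden ball, 30 mm across, in one of the two pockets next to the opening (either side of it). Sizes in mm.
- ball_a_center (a point): Centre of a light wooden ball, 30 mm across, in the other pocket next to the opening. Sizes in mm.
- ball_b_center (a point): Centre of a light wooden ball, 30 mm across, two pockets away from the opening. Sizes in mm.
- ball_c_center (a point): Centre of a light wooden ball, 30 mm across, two pockets away from the opening, on the other side. Sizes in mm.
- car_body: Bystander: wooden toy car body, 178 x 44 x 45, origin under its middle. Sizes in mm.
- car_blue: Bystander: wooden toy car body with a blue roof, 178 x 44 x 45, origin under its middle. Sizes in mm.
- chisel: Bystander: chisel with wooden handle, 230 long, 26 high, origin under its middle. Sizes in mm.
- glue: Bystander: white glue bottle, 60 across, 160 high, origin under its middle. Sizes in mm.
- mallet: Bystander: wooden mallet lying flat, 260 long, head 110 wide and 60 high, origin under its head. Sizes in mm.
- screwdriver: Bystander: screwdriver lying flat, origin under its middle. Sizes in mm.
- try_square: Bystander: try square lying flat, stock 120, blade 200, 18 high, origin under the stock. Sizes in mm.

How it is judged (in metres and radians):
On the way, in this order (a step that is already met when the one before it is completed fails the run):
1. the captive screw is pulled up in its keyway to where the thread can catch (value of joint screw_lift above 0.0125 m and value of joint screw_turn below 0.5 rad), for 0.05 s.
2. the screw is driven to its stop and stays up (value of joint screw_turn above 2.1 rad and value of joint screw_lift above 0.0172 m), for 0.2 s.
3. the dark ball has rolled into the tray (x of ball_dark_center in the frame of tray_mid between -0.053 and 0.053 m and y of ball_dark_center in the frame of tray_mid between -0.044 and 0.044 m and z of ball_dark_center in the frame of tray_mid below 0.022 m), for 0.2 s.
At the end, for the whole second after the job is handed in: The dark ball lies at rest in the tray (its centre inside the tray's walls, less than 22 mm above its floor), the three light balls are still in the drum's pockets, the screw is driven at least 2.1 rad and stands up at least 17.2 mm by itself, and the drum is still (all of step 2 and all of step 3 and height (world z) of each of ball_a_center, ball_b_center, ball_c_center above 0.055 m and horizontal distance between each of ball_a_center, ball_b_center, ball_c_center and drum_grip below 0.08 m and linear speed of ball_dark below 0.05 m/s and velocity of joint drum between -0.05 and 0.05 rad/s); the robot touches nothing.
It fails at once if a light ball leaves the drum (height (world z) of any of ball_a_center, ball_b_center, ball_c_center below 0.05 m).
It fails at once if a ball is lifted out (height (world z) of any of ball_dark_center, ball_a_center, ball_b_center, ball_c_center above 0.1 m).
It fails at once if the drum is spun (faster than 4 rad/s) (velocity of joint drum above 4 rad/s or velocity of joint drum below -4 rad/s).
It fails at once if a bystander is moved by more than 30 mm (distance of any of car_body, car_blue, chisel, glue, mallet, screwdriver, try_square from where it was at the start of the episode above 0.03 m).
It also fails if it takes over 61 s, if anything falls off the work surface, if the arm or the gripper's body presses on something with over 40 N, if the wrist force passes 120 N, or if a joint passes its speed limit or range.

## Working session

There is one attempt and no reset: what is moved stays moved. The work goes in short steps, Python scripts to look and compute and a shell command to move; the robot and the scene stay as the last step left them, time stands still between calls to the robot, and variables do not carry over. Pictures are saved under pics/ and viewed, at most 10 in all, crops included, and the job is handed in when it is done.

```bash
mkdir -p pics; cat > h.py <<'E'
import numpy as np, cv2
from bench import manip, optics, spotter
def w(cam,px,D,cal):
    u,v=px; z=D
    p=np.array([(u-cal['cx'])/cal['fx']*z,-(v-cal['cy'])/cal['fy']*z,-z,1]); return (np.array(cal['T'])@p)[:3]
E
python3 - <<'E'
from h import *
s=manip.sense();print(s['tool_pos'],np.round(s['ee_rot'],3).tolist(),s['grip_width'],s['time_s'])
ims=[]
for c in ['scene','top']:
    p,d=optics.read_camera(c);ims.append(p);np.save(f'{c}_d.npy',d);cv2.imwrite(f'pics/{c}0.png',p)
    cal=optics.get_calibration(c);print(c,{k:np.round(v,3).tolist() for k,v in cal.items()})
    for n in ['screw_grip','drum_grip','ball_dark_center']:
        for r in spotter.look_for(n,c)[:2]:
            b=r['box'];u,v=(b[0]+b[2])/2,(b[1]+b[3])/2
            print(c,n,round(r['confidence'],2),np.round(b),np.round(w(c,(u,v),d[int(v),int(u)],cal)))
E
```

```text
[174.9055834  599.5268903  240.81106129] [[-0.96, 0.28, -0.0], [0.28, 0.96, -0.002], [-0.0, -0.002, -1.0]] 88.05250086472002 0.0
scene {'fx': 464.448, 'fy': 464.448, 'cx': 277.26, 'cy': 219.961, 'T': [[0.862, -0.366, 0.351, 987.188], [0.507, 0.64, -0.577, -720.26], [-0.014, 0.675, 0.737, 1000.404], [0.0, 0.0, 0.0, 1.0]]}
scene screw_grip 0.49 [284. 174. 296. 192.] [553.  62. 167.]
scene drum_grip 0.79 [246. 202. 308. 256.] [572. -39.  94.]
scene drum_grip 0.66 [ 83. 330. 167. 344.] [ 403. -450.   25.]
scene ball_dark_center 0.74 [258. 214. 267. 222.] [508. -12.  77.]
scene ball_dark_center 0.4 [283. 172. 296. 194.] [554.  57. 170.]
top {'fx': 519.442, 'fy': 519.442, 'cx': 283.71, 'cy': 204.043, 'T': [[-0.009, 0.994, -0.108, 410.823], [-1.0, -0.009, -0.002, -21.134], [-0.003, 0.108, 0.994, 1364.793], [0.0, 0.0, 0.0, 1.0]]}
top screw_grip 0.63 [232. 198. 255. 213.] [537.  73. 173.]
top drum_grip 0.62 [253. 166. 321. 230.] [557. -27. 148.]
top ball_dark_center 0.52 [225. 128. 296. 154.] [723.  41.  33.]
top ball_dark_center 0.48 [303. 211. 310. 222.] [519. -75.  82.]
```

```bash
python3 - <<'E'
import cv2
a=cv2.imread('pics/top0.png')[130:270,200:390];cv2.imwrite('pics/topc.png',cv2.resize(a,None,fx=4,fy=4,interpolation=cv2.INTER_CUBIC))
E
```

```text
(no output)
```

View pics/topc.png

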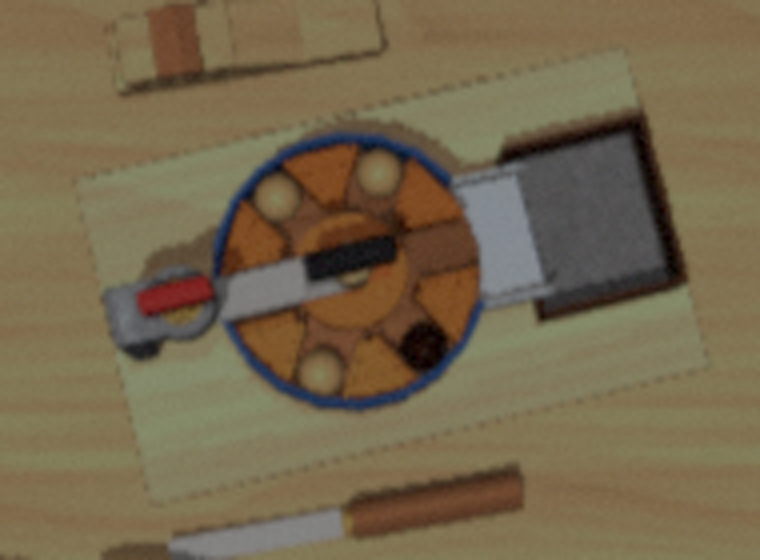

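View pics/scene0.png

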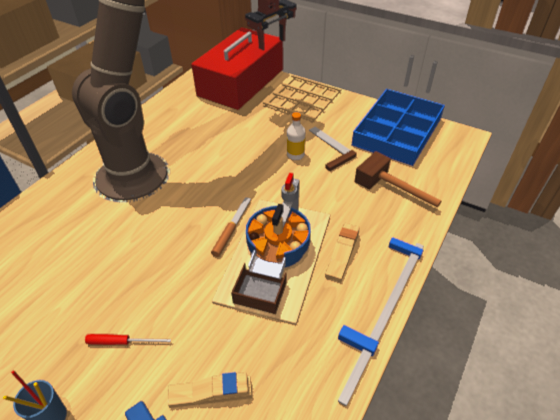

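The top picture shows the drum at about crop (355,265) and the opening to its right. The dark ball is at (425,345), which is clockwise of the opening, so the drum must turn anticlockwise (+). The red screw is at (178,297) and the black handle at (350,257). In the scene view the glue bottle at (296,138) stands behind the screw.

```bash
cat >> h.py <<'E'
def cloud(c,box=None,p=None,d=None):
    cal=optics.get_calibration(c)
    v,u=np.mgrid[0:420,0:560]
    P=np.stack([(u-cal['cx'])/cal['fx']*d,-(v-cal['cy'])/cal['fy']*d,-d,np.ones_like(d)],-1)@np.array(cal['T']).T
    return P[...,:3]
def fit(c,p,d):
    P=cloud(c,p=p,d=d); h=cv2.cvtColor(p,cv2.COLOR_BGR2HSV); ok=d>0
    near=lambda x,y,r:(np.hypot(P[...,0]-x,P[...,1]-y)<r)&ok
    red=((h[...,0]<6)|(h[...,0]>174))&(h[...,1]>150)&(h[...,2]>70)&near(537,70,45)&(P[...,2]>130)
    blk=(h[...,2]<60)&near(557,-30,50)&(P[...,2]>118)
    for n,m in(('screw',red),('drum',blk)):
        Q=P[m]
        if len(Q)<5: print(c,n,len(Q));continue
        top=np.percentile(Q[:,2],90); T=Q[Q[:,2]>top-6]
        r=cv2.minAreaRect(T[:,:2].astype(np.float32)*1.0)
        b=cv2.boxPoints(r);e=max((b[1]-b[0],b[2]-b[1]),key=lambda q:np.hypot(*q))
        print(c,n,len(T),'c',np.round(r[0],1),'size',np.round(r[1],1),'long axis deg',round(np.degrees(np.arctan2(e[1],e[0]))%180,1),'top',round(top,1))
E
python3 - <<'E'
from h import *
for c in('top','scene'): fit(c,cv2.imread(f'pics/{c}0.png'),np.load(f'{c}_d.npy'))
P=cloud('top',d=np.load('top_d.npy'));p=cv2.imread('pics/top0.png');h=cv2.cvtColor(p,cv2.COLOR_BGR2HSV)
m=(h[...,0]>100)&(h[...,0]<125)&(h[...,1]>120)&(np.hypot(P[...,0]-557,P[...,1]+40)<130)
Q=P[m];print(len(Q),cv2.minEnclosingCircle(Q[:,:2].astype(np.float32)),np.median(Q[:,2]))
E
```

```text
top screw 87 c [542.6  73.6] size [13.4 40.1] long axis deg 102.2 top 179.0
top drum 129 c [566.  -27.8] size [16.1 53.7] long axis deg 102.6 top 157.3
scene screw 52 c [544.6  71.7] size [12.7 40.4] long axis deg 103.5 top 175.6
scene drum 77 c [569.1 -30.8] size [14.2 47.8] long axis deg 102.1 top 153.8
204 ((567.0230712890625, -28.445966720581055), 85.24040222167969) 86.22409770152728
```

```bash
python3 -m inch '[[-0.668,-0.537,0,0,0,0.17,-0.4],[-0.668,-0.537,0,0,0,0.17,-0.4],[-0.668,-0.537,0,0,0,0.17,-0.4],[-0.668,-0.537,0,0,0,0.17,-0.4],[-0.668,-0.537,0,0,0,0.17,-0.4],[-0.668,-0.537,0,0,0,0.17,-0.4],[-0.668,-0.537,0,0,0,0.17,-0.4],[-0.668,-0.537,0,0,0,0.17,-0.4],[-0.668,-0.537,0,0,0,0.17,-0.4],[-0.668,-0.537,0,0,0,0.17,-0.4]]' 40; python3 -c "
from h import *
s=manip.sense();print(s['joints'],s['ee_rot'])"
```

```text
time_s: 1.65
tool_pos: [534.0, 86.2, 242.0]
ee_rot: [[-0.218, 0.976, 0.001], [0.976, 0.218, 0.001], [0.0, 0.001, -1.0]]
force: [-0.4, 1.6, 0.6]
grip_width: 61.3
grasp_force: 0.0
[-0.64320831  0.27989054  0.48805038  1.82734021 -0.14882244  1.06933879
  0.11986612] [[-2.17701506e-01  9.76014998e-01  8.82403953e-04]
 [ 9.76015297e-01  2.17700987e-01  6.47689533e-04]
 [ 4.40054487e-04  1.00224274e-03 -9.99999401e-01]]
```

```bash
python3 -m inch '[[0,0,0,0,0,0,-0.4],[0,0,0,0,0,0,-0.4]]'; python3 - <<'E'
from h import *
s=manip.sense();p=np.array(s['tool_pos']);R=np.array(s['ee_rot']);print(p.round(1),s['joints'][6])
im,d=optics.read_camera('wrist');cal=optics.get_calibration('wrist')
cv2.imwrite('pics/w1.png',im)
T=np.array(cal['T_tool_cam']);print(T.round(2).tolist(),cal['fx'])
h=cv2.cvtColor(im,cv2.COLOR_BGR2HSV)
v,u=np.mgrid[0:420,0:560];x=(u-cal['cx'])/cal['fx'];y=(v-cal['cy'])/cal['fy'];r=np.hypot(x,y);k=np.where(r>1e-6,np.tan(np.minimum(r,1.5))/np.maximum(r,1e-6),1)
P=np.stack([x*k*d,-y*k*d,-d,np.ones_like(d)],-1)@T.T
W=P[...,:3]@R.T+p
for n,m in(('screw',((h[...,0]<6)|(h[...,0]>174))&(h[...,1]>150)&(h[...,2]>60)),('blk',h[...,2]<45)):
    c=(544,73) if n=='screw' else (566,-29)
    m=m&(d>0)&(np.hypot(W[...,0]-c[0],W[...,1]-c[1])<50)&(W[...,2]>130)
    Q=W[m]
    if len(Q)<9: print(n,len(Q));continue
    top=np.percentile(Q[:,2],80);Q=Q[abs(Q[:,2]-top)<5]
    print(n,len(Q),cv2.minAreaRect(Q[:,:2].astype(np.float32)),top)
g=R.T@(np.array([543.5,72.8,165])-p);print('to go /750',(g/750).round(4), 'yaw y',np.degrees(np.arctan2(R[1,1],R[0,1])))
E
```

```text
time_s: 1.9
tool_pos: [532.7, 88.0, 241.5]
ee_rot: [[-0.217, 0.976, -0.001], [0.976, 0.217, 0.0], [0.0, -0.0, -1.0]]
force: [-0.4, -0.3, -0.4]
grip_width: 61.1
grasp_force: 0.0
[532.7  88.  241.5] 0.11426713608775257
[[0.0, 0.97, 0.25, 67.32], [1.0, -0.0, 0.0, -0.46], [0.0, 0.25, -0.97, -142.23], [0.0, 0.0, 0.0, 1.0]] 325.19226210127806
screw 1039 ((540.67626953125, 74.9581069946289), (12.566853523254395, 42.835975646972656), 12.505629539489746) 175.48913757056982
blk 470 ((563.6786499023438, -23.198509216308594), (13.076457023620605, 36.94607925415039), 14.078986167907715) 153.44328577501116
to go /750 [-0.0229  0.0097  0.1019] yaw y 12.515503538469773
```

View pics/w1.png

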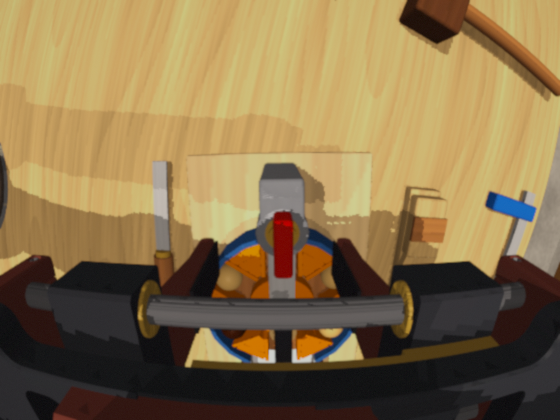

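The wrist view shows the red bar at about (283,245), below the fingers and aligned with the jaws. I'll move across, go down and grip.

```bash
python3 -m inch '[[-0.0217,0.0086,0.03,0,0,0,-0.4],[-0.0217,0.0086,0.07,0,0,0,-0.4],[-0.0217,0.0086,0.1027,0,0,0,-0.4],[-0.0217,0.0086,0.1027,0,0,0,-0.4],[-0.0217,0.0086,0.1027,0,0,0,1],[-0.0217,0.0086,0.1027,0,0,0,1],[-0.0217,0.0086,0.1027,0,0,0,1],[-0.0217,0.0086,0.1027,0,0,0,1],[-0.0217,0.0086,0.1027,0,0,0,1]]' 45
```

```text
time_s: 3.08
tool_pos: [542.1, 73.0, 164.8]
ee_rot: [[-0.217, 0.976, -0.002], [0.976, 0.217, 0.0], [0.0, -0.001, -1.0]]
force: [-3.5, 0.2, 4.6]
grip_width: 19.0
grasp_force: 45.0
```

```bash
python3 -m inch '[[0,0,0,0,0,0,1],[0,0,0,0,0,0,1]]'; python3 - <<'E'
from h import *
s=manip.sense();print(s['wrist_torque'],s['joints'][6])
p,d=optics.read_camera('scene');fit('scene',p,d)
a=p[150:240,230:350];cv2.imwrite('pics/s2.png',cv2.resize(a,None,fx=5,fy=5,interpolation=cv2.INTER_CUBIC))
E
```

```text
time_s: 3.32
tool_pos: [542.1, 73.0, 164.8]
ee_rot: [[-0.217, 0.976, -0.002], [0.976, 0.217, 0.0], [0.0, -0.001, -1.0]]
force: [-5.5, -1.0, 5.0]
grip_width: 18.8
grasp_force: 45.0
[-0.12363454  1.02182704  0.01013386] 0.20278255949520357
scene screw 47 c [543.7  69. ] size [13.5 38.3] long axis deg 108.5 top 175.4
scene drum 55 c [552.5  17.8] size [31.4  4. ] long axis deg 3.3 top 517.6
```

View pics/s2.png

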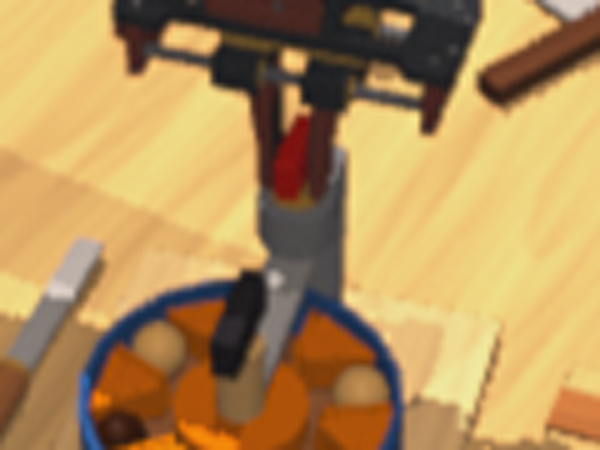

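The bar sits between the pads. I'll pull it up.

```bash
python3 -m inch '[[0,0,-0.007,0,0,0,1],[0,0,-0.014,0,0,0,1],[0,0,-0.0207,0,0,0,1],[0,0,-0.0207,0,0,0,1],[0,0,-0.0207,0,0,0,1]]' 60
```

```text
time_s: 4.0
tool_pos: [542.0, 73.0, 179.6]
ee_rot: [[-0.217, 0.976, -0.002], [0.976, 0.217, -0.0], [0.0, -0.002, -1.0]]
force: [-1.9, -1.0, -10.7]
grip_width: 17.6
grasp_force: 60.0
```

```bash
python3 -m inch '[[0,0,0,0,0,0.025,1],[0,0,0,0,0,0.05,1],[0,0,-0.0007,0,0,0.075,1],[0,0,-0.0012,0,0,0.1,1],[0,0,-0.0019,0,0,0.125,1],[0,0,-0.0019,0,0,0.125,1]]'; python3 -c "
from h import *
s=manip.sense();print(s['joints'],s['wrist_torque'])"
```

```text
time_s: 4.75
tool_pos: [540.9, 73.3, 180.6]
ee_rot: [[0.538, 0.843, -0.004], [0.843, -0.538, -0.001], [-0.003, -0.003, -1.0]]
force: [-6.1, 0.5, -11.2]
grip_width: 17.8
grasp_force: 60.0
[-0.73054814  0.39189389  0.65810328  1.88946884 -0.28895755  0.96056796
 -0.50868046] [-0.30988265  1.49765084  0.03294682]
```

```bash
python3 -m inch '[[0,0,-0.0006,0,0,0.026,1],[0,0,-0.0012,0,0,0.052,1],[0,0,-0.0019,0,0,0.078,1],[0,0,-0.0025,0,0,0.104,1],[0,0,-0.0031,0,0,0.13,1],[0,0,-0.0037,0,0,0.156,1],[0,0,-0.0043,0,0,0.182,1],[0,0,-0.005,0,0,0.208,1],[0,0,-0.0056,0,0,0.234,1],[0,0,-0.0062,0,0,0.26,1]]'; python3 -m inch '[[0,0,0,0,0,0,1],[0,0,0,0,0,0,1]]'; python3 -c "
from h import *
s=manip.sense();print(s['joints'],s['wrist_torque'])"
```

```text
time_s: 6.0
tool_pos: [540.5, 75.5, 185.0]
ee_rot: [[0.807, -0.591, -0.005], [-0.591, -0.807, 0.003], [-0.006, 0.001, -1.0]]
force: [-7.1, 3.9, -12.9]
grip_width: 17.8
grasp_force: 60.0
time_s: 6.25
tool_pos: [540.5, 75.6, 184.9]
ee_rot: [[0.81, -0.587, -0.006], [-0.587, -0.81, 0.002], [-0.006, 0.001, -1.0]]
force: [-6.7, 4.0, -12.8]
grip_width: 17.8
grasp_force: 60.0
[-1.00138004  0.53146201  1.08234775  1.89830022 -0.5447737   1.0503052
 -1.88515465] [ 0.96935126  1.7469199  -0.01823061]
```

```bash
python3 -m inch '[[0,0,0,0,0,0.006,1],[0,0,0,0,0,0.006,1],[0,0,0.001,0,0,0.006,1],[0,0,0.001,0,0,0.006,1]]'; python3 -c "
from h import *
s=manip.sense();print(s['wrist_torque'],s['joints'][6])"
```

```text
time_s: 6.75
tool_pos: [540.6, 75.6, 184.4]
ee_rot: [[0.787, -0.617, -0.005], [-0.617, -0.787, 0.003], [-0.006, 0.001, -1.0]]
force: [-7.8, 4.2, -11.0]
grip_width: 18.0
grasp_force: 60.0
[ 1.08324923  1.8691452  -0.01966483] -1.9145601200675764
```

```bash
python3 -m inch '[[0,0,0.002,0,0,0.006,1],[0,0,0.003,0,0,0.008,1],[0,0,0.003,0,0,0.008,1]]'; python3 -c "
from h import *
s=manip.sense();print(s['wrist_torque'],s['joints'][6])"
```

```text
time_s: 7.12
tool_pos: [540.9, 75.6, 183.5]
ee_rot: [[0.756, -0.655, -0.005], [-0.655, -0.756, 0.004], [-0.006, 0.0, -1.0]]
force: [-11.8, 4.7, 4.0]
grip_width: 17.9
grasp_force: 60.0
[1.09762089 2.99791914 0.29347463] -1.9521772123271377
```

```bash
python3 -m inch '[[0,0,0,0,0,0,-0.2],[0,0,0,0,0,0,-0.2],[0,0,0,0,0,0,-0.2],[0,0,-0.02,0,0,0,-0.4],[0,0,-0.06,0,0,0,-0.4],[0,0,-0.1,0,0,0,-0.4],[0,0,-0.1,0,0,0,-0.4]]'; python3 - <<'E'
from h import *
s=manip.sense();p0=np.array(s['tool_pos']);R=np.array(s['ee_rot']);print(s['joints'],p0)
for c in('scene','top'):
    p,d=optics.read_camera(c);fit(c,p,d)
a=np.hypot
g=R.T@(np.array([566.5,-28.8,142])-p0);print(g/750,np.degrees(np.arctan2(R[1,1],R[0,1])))
im,d=optics.read_camera('wrist');cv2.imwrite('pics/w2.png',im)
E
```

```text
time_s: 8.0
tool_pos: [544.3, 72.8, 260.9]
ee_rot: [[0.753, -0.658, 0.004], [-0.658, -0.753, 0.001], [0.003, -0.004, -1.0]]
force: [0.3, -0.2, -0.8]
grip_width: 61.3
grasp_force: 0.0
[-1.08325005  0.46575639  1.19872847  1.81010183 -0.46957375  1.1874968
 -2.02697187] [544.30850029  72.81740849 260.92483501]
scene screw 40 c [543.9  69.8] size [ 9.6 38.8] long axis deg 145.1 top 193.9
scene drum 83 c [556.7  16.7] size [31.7  6.4] long axis deg 6.2 top 612.7
top screw 0
top drum 41 c [553.8  17.9] size [25.9  3.9] long axis deg 2.6 top 613.5
[0.11098336 0.08320878 0.15854118] -131.11095694268528
```

View pics/w2.png

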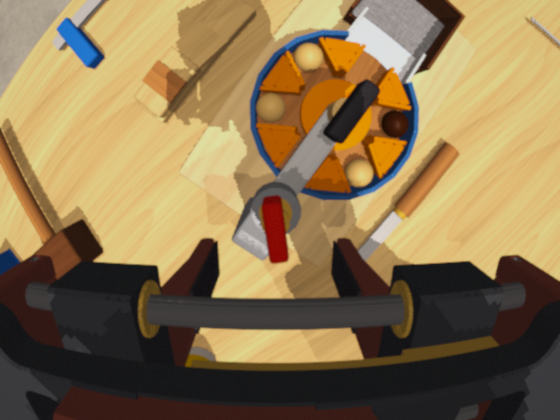

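The screw stays up, about 18 mm higher than before, with the bar turned. The black handle is at about (352,110), and the dark ball at (397,124) is still in its pocket. I'll move above the drum and unwind the wrist.

```bash
python3 -m inch '[[0.05,0.04,0,0,0,-0.399,-0.4],[0.111,0.083,0,0,0,-0.399,-0.4],[0.111,0.083,0,0,0,-0.399,-0.4],[0.111,0.083,0,0,0,-0.399,-0.4],[0.111,0.083,0,0,0,-0.399,-0.4],[0.111,0.083,0,0,0,-0.399,-0.4],[0.111,0.083,0,0,0,-0.399,-0.4],[0.111,0.083,0,0,0,-0.399,-0.4],[0.111,0.083,0,0,0,-0.399,-0.4],[0.111,0.083,0,0,0,-0.399,-0.4]]'; python3 -c "
from h import *
s=manip.sense();R=np.array(s['ee_rot']);print(s['joints'],np.degrees(np.arctan2(R[1,1],R[0,1])))"
```

```text
time_s: 9.4
tool_pos: [564.1, -28.4, 257.2]
ee_rot: [[0.396, 0.918, -0.002], [0.918, -0.396, -0.0], [-0.001, -0.002, -1.0]]
force: [-0.3, -0.5, 0.6]
grip_width: 61.5
grasp_force: 0.0
[-0.55537145  0.33677592  0.67465265  1.75805863 -0.22999095  1.1289033
 -0.21564745] -23.325062334280766
```

```bash
python3 -m inch '[[0,0,0,0,0,-0.1,-0.4],[0,0,0,0,0,-0.1,-0.4],[0,0,0,0,0,-0.1,-0.4],[0,0,0,0,0,-0.1,-0.4],[0,0,0,0,0,-0.1,-0.4],[0,0,0,0,0,-0.1,-0.4]]'; python3 -c "
from h import *
s=manip.sense();R=np.array(s['ee_rot']);print(s['joints'],np.degrees(np.arctan2(R[1,1],R[0,1])))
print(R.T@(np.array([566.3,-28.6,143])-s['tool_pos'])/750)"
```

```text
time_s: 10.15
tool_pos: [564.4, -28.5, 257.7]
ee_rot: [[-0.212, 0.977, -0.001], [0.977, 0.212, -0.0], [0.0, -0.001, -1.0]]
force: [0.4, 0.3, 0.2]
grip_width: 61.1
grasp_force: 0.0
[-0.45983965  0.31736791  0.54448208  1.7517675  -0.18009379  1.12325701
  0.35441408] 12.227818625613436
[-0.00067087  0.00260266  0.15292606]
```

```bash
python3 -m inch '[[-0.0007,0.0026,0.06,0,0,0,-0.4],[-0.0007,0.0026,0.12,0,0,0,-0.4],[-0.0007,0.0026,0.1475,0,0,0,-0.4],[-0.0007,0.0026,0.1475,0,0,0,-0.4],[-0.0007,0.0026,0.1475,0,0,0,1],[-0.0007,0.0026,0.1475,0,0,0,1],[-0.0007,0.0026,0.1475,0,0,0,1],[-0.0007,0.0026,0.1475,0,0,0,1],[-0.0007,0.0026,0.1475,0,0,0,1]]' 45
```

```text
time_s: 11.28
tool_pos: [566.1, -28.7, 147.7]
ee_rot: [[-0.214, 0.977, -0.001], [0.977, 0.214, 0.0], [0.0, -0.001, -1.0]]
force: [-1.6, 1.2, 9.0]
grip_width: 15.8
grasp_force: 44.9
```

```bash
python3 -m inch '[[0,0,0,0,0,-0.01,1],[0,0,0,0,0,-0.02,1],[0,0,0,0,0,-0.03,1],[0,0,0,0,0,-0.04,1],[0,0,0,0,0,-0.05,1],[0,0,0,0,0,-0.06,1],[0,0,0,0,0,-0.07,1],[0,0,0,0,0,-0.08,1],[0,0,0,0,0,-0.09,1],[0,0,0,0,0,-0.1,1]]'; python3 -c "
from h import *
s=manip.sense();print(s['wrist_torque'],s['joints'][6]);p,d=optics.read_camera('scene');cv2.imwrite('pics/s3.png',cv2.resize(p[150:310,200:360],None,fx=3.7,fy=3.7))"
```

```text
time_s: 12.52
tool_pos: [566.8, -28.2, 147.8]
ee_rot: [[-0.748, 0.663, 0.0], [0.663, 0.748, 0.0], [0.0, 0.001, -1.0]]
force: [0.2, 1.2, 0.9]
grip_width: 15.3
grasp_force: 45.0
[ 0.08286156  0.12609618 -0.14087482] 0.9774707621965073
```

View pics/s3.png

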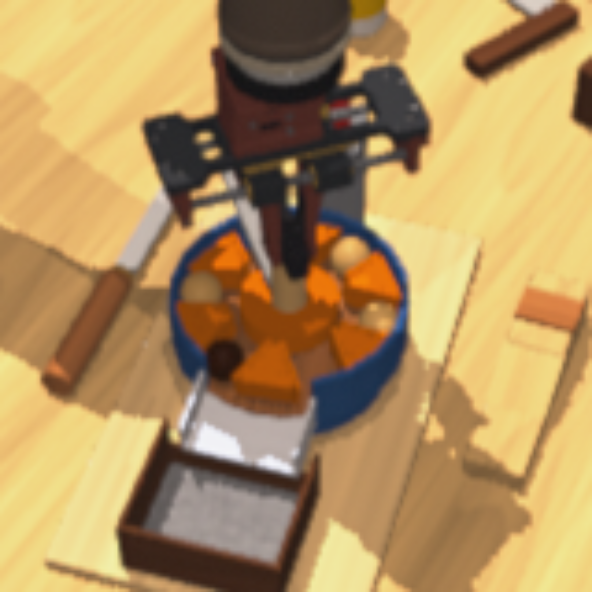

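The drum turns freely, and the dark ball at (225,360) is coming up to the opening. I'll keep turning to about 1.05 rad.

```bash
python3 -m inch '[[0,0,0,0,0,-0.01,1],[0,0,0,0,0,-0.02,1],[0,0,0,0,0,-0.03,1],[0,0,0,0,0,-0.04,1],[0,0,0,0,0,-0.05,1],[0,0,0,0,0,-0.06,1],[0,0,0,0,0,-0.067,1],[0,0,0,0,0,-0.067,1],[0,0,0,0,0,-0.067,1],[0,0,0,0,0,-0.067,1]]'; python3 -m inch '[[0,0,0,0,0,0,1],[0,0,0,0,0,0,1],[0,0,0,0,0,0,1],[0,0,0,0,0,0,1]]';python3 -c "
from h import *
s=manip.sense();print(s['wrist_torque'],s['joints'][6]);p,d=optics.read_camera('scene');cv2.imwrite('pics/s4.png',cv2.resize(p[150:310,200:360],None,fx=3.7,fy=3.7))"
```

```text
time_s: 13.82
tool_pos: [567.1, -27.7, 147.8]
ee_rot: [[-0.953, 0.302, 0.001], [0.302, 0.953, 0.001], [-0.001, 0.001, -1.0]]
force: [1.8, 5.1, 1.5]
grip_width: 15.8
grasp_force: 44.9
time_s: 14.32
tool_pos: [567.1, -27.7, 147.8]
ee_rot: [[-0.953, 0.302, 0.001], [0.302, 0.953, 0.001], [-0.001, 0.001, -1.0]]
force: [2.0, 4.7, 1.2]
grip_width: 15.9
grasp_force: 44.9
[ 0.82113382 -0.26565352  0.03467878] 1.3462704110852761
```

View pics/s4.png

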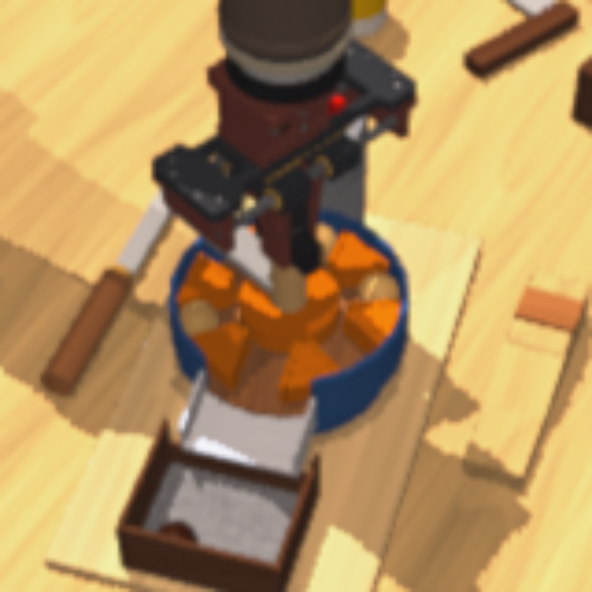

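The dark ball is in the tray at (180,533) and the light balls are still in the drum. I'll release and lift clear.

```bash
python3 -m inch '[[0,0,0,0,0,0,-0.2],[0,0,0,0,0,0,-0.2],[0,0,0,0,0,0,-0.2],[0,0,-0.03,0,0,0,-0.2],[0,0,-0.08,0,0,0,-0.2],[0,0,-0.14,0,0,0,-0.2],[0,0,-0.18,0,0,0,-0.2],[0,0,-0.18,0,0,0,-0.2],[0,0,-0.18,0,0,0,-0.2],[0,0,-0.18,0,0,0,-0.2]]'; python3 -c "
from h import *
p,d=optics.read_camera('scene');fit('scene',p,d);cv2.imwrite('pics/s5.png',cv2.resize(p[150:310,200:360],None,fx=3.7,fy=3.7))"
```

```text
time_s: 15.62
tool_pos: [566.0, -28.5, 281.2]
ee_rot: [[-0.953, 0.302, -0.002], [0.302, 0.953, -0.0], [0.002, -0.001, -1.0]]
force: [-0.4, -0.8, 0.2]
grip_width: 52.6
grasp_force: 0.0
scene screw 23 c [553.2  64.1] size [10.7 17. ] long axis deg 138.3 top 191.9
scene drum 224 c [557.  -39.1] size [81.5 57.6] long axis deg 87.5 top 649.0
```

View pics/s5.png

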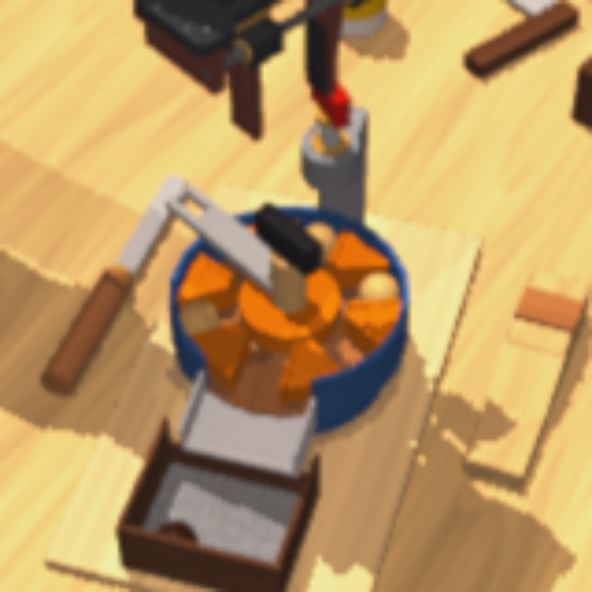

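The dark ball rests in the tray at (180,533). The three light balls are in the drum at (320,237), (380,287) and (200,320), the screw is up at (333,110), and the gripper is clear.

```bash
python3 -c "
from h import *
print(manip.sign_off())"
```

```text
the job is handed in; nothing more can be done
None
```

The job is handed in: in the last picture the screw stood up at its stop, the dark ball lay in the tray and the three light balls were still in the drum; `sign_off()` returned no verdict.

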